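# Set the screw-fed length stop of a saw jig

### The arm

A 6-joint arm with a two-finger parallel gripper is mounted at the origin on a cart in front of the work surface, level with it; the furniture and walls round the work are solid. World frame = base frame: x ahead of the robot, y to its left, z up, the work surface at z = 0. Lengths are in m, angles in rad, forces in N, time in s.
With the tool pointing down it reaches from about 0.25 to 0.725 m from the base axis. Payload 4 kg.
Tool frame: the origin (TCP) lies midway between the tips of the shut fingers; the grasp point (between the pads) lies bot.pinch_z behind it (bot.pinch_z is the distance from the TCP to the grasp point, in m); z points along the fingers, y is the line along which they close (so a half turn about z gives the same grasp; the last joint's range is limited). The gripper opens to 85 mm and grips with 20 to 120 N. Pads are 22 mm wide; open, the fingers measure 114 mm over their backs; the gripper's body (76 mm by 85 mm) begins 54 mm behind the grasp point. The pads swing forward as they close: fully open they stand 13 mm farther back than shut.
Start: joints at [1.257, 0.241, 0.005, 1.335, 0, 1.571], TCP at [0.154, 0.476, 0.231] pointing down, gripper open.
Joint ranges: [-2.72, 2.72], [-1.05, 1.87], [-1.09, 1.28], [-1.99, 2.15], [-1.42, 1.44], [-3.14, 3.14]. Speed limits (rad/s): [2.79, 2.79, 3.14, 3.14, 3.14, 3.14].

### API

Orientations are given as a unit quaternion [x, y, z, w].
In Python, from workcell import bot gives the robot as it stands.
- The arm moves only by the shell command python3 jog.py FILE, which reads ROWS from the file FILE. ROWS is one flat JSON list of numbers that holds 1 to 10 rows one after another, with no inner brackets; each row has 7 numbers: a rotation vector rx, ry, rz in rad, then dx, dy, dz in m, then the finger opening in m; each row is the pose to reach, as a shift and turn from the pose commanded when the command began, along the tool's axes at that moment; what a row does not reach only later rows make up. A row lasts 1/8 s, in which the tool goes at most 0.0625 m and 0.188 rad, less where a joint would pass 70% of its speed; a pose out of reach is approached as far as the arm can. The fingers move at their own pace and stop on an object; the grip force is fixed at half the most. Time passes only in rows, so rows that do not move let the fingers close. It prints the time, the measured TCP pose, the force, the opening and the grip force at its end. Input that does not fit is refused with a message, and nothing moves.
- bot.get_obs(): the state, without advancing time (a new reading comes with each control period).
- bot.camera(name): name is "scene" or "side" or "wrist"; returns the picture (384x512x3 uint8, red, green, blue); there is no depth.
- bot.calibration(name): a dict with "mtx" (3x3 intrinsics, pixels), "k1" (the pictures are not rectified: a ray, as slopes to the right and down, at radius r is drawn at 1 + k1 r^2 times it, then the intrinsics apply), "R" (3x3) and "t" (3): a world point X has camera coordinates R X + t. Camera axes: x right, y down, z forward; pixel columns grow to the right and rows downward; lengths in m; the calibration is good to about 2 mm. A picture is of the moment at which its call begins: read the wrist's pose just before it. calibration takes no time and is no camera call; for the wrist camera it gives the pose at the moment of the call.
- bot.job_done(): hands the job in; it is judged then, once.
The state is a dict: "clock": time; "joint_pos": joint angles; "joint_vel": joint speeds; "tau": joint torques, N m; "eef_pos": TCP position; "tool_rot": TCP orientation; "ft_force": force on the tool from outside, world axes, zero at the start; "ft_torque": the same for the moment, N m; "grip_width": finger opening in m; "grasp_force": force on a finger pad.
Only numpy, scipy, OpenCV 4.12 (cv2) and the standard library are available. Lean on these libraries where they do the work, as an engineer would, in place of code of your own. Each camera call takes 0.05 s, during which the arm holds its last target. There are 200 camera calls.

### The job

Set up the saw jig: lift its dust cover by the handle until it stands upright leaning on its stops, let go, take a fresh hold of its front rail, lift it straight up off the hinge pins and stand it on the bench, on its notched end. The length stop is wound out too far: wind it back well behind the red index, then forward again until its brass pointer meets the red tip, so that the slack in the nut is taken up by the forward turn. Then lay the wooden offcut on the jig's bed with its end square against the middle of the stop, without shifting the setting, and leave the other tools where they lie.

Things in the scene. Friction and masses are not known exactly. Their poses are not given: they have to be found in the camera images.
- jig: saw jig, fixed: plywood bed, 150 mm (x) by y = -112 to +135 mm, top 24 mm above the bench. Origin on the bench under its centre line; its screw runs along own y. Crank at the -y end, behind a bearing block (y -112 to -92, 80 mm wide, 80 mm high). At the +y end two steel hinge brackets, inner faces at x = +-64 mm, 111 mm high. Scale, index and pointer on the -x side
- hinge (a point): middle of the hinge pin line on the jig (jig frame 0, 95, 60 mm); two 8 mm pins along the jig's x point inward from the brackets, each 10 mm long
- cover: wood dust cover, 124 x 190 mm (x, y), 0.4 kg, loose, hung by open notches on the pins. Origin on the pin line; closed: axes as the jig's, top face 25 mm above the pins, with a 15 mm batten over them. Raised by its -y end; upright (own y down) and 4 deg on, it leans on rubber stops and stays. Then it lifts straight up, free after 15 mm, and can stand on its notched end, 62 mm deep (z -22 to +40)
- handle (a point): middle of the cover's steel bar handle: 12 mm round bar along own x, free length 72 mm, its axis 40 mm off the cover's top face; cover frame 0, -155, 65 mm, 24 mm from its front edge. The bar turns easily between fingers, so they may stay upright while the cover swings
- rail (a point): middle of the cover's front rail incl. the top panel: a bar 124 mm long (own x), 18 mm along own y, 24 mm thick (own z, from -1 to +25 mm); cover frame 0, -170, 12 mm. Upright, it is the top edge, taken across its thickness; its top is 9 mm above this point and the handle bar 15 mm below it, its near side 34 mm off the panel
- foot (a point): middle of the cover's notched end (cover frame 0, 11, 0 mm): 0 to 1 mm above the bench when the cover stands on it
- crank (a joint): turn of the crank, rad; growing = clockwise seen from the crank end (at the top the knob goes to the jig's +x) and feeds the nut to the jig's +y ('forward'), 12 mm a turn. Stiff: stays where it is left (about 3 N at the knob). Near 0 at the start, range -14 to 10
- crank_knob (a point): middle of the crank's black handle: 19 mm thick, 50 mm long, along the jig's y, spins freely; it runs on a circle of 28 mm radius about the screw axis, 26 mm above the bench at its lowest, 43 mm from the bearing block's face
- crank_axis (a point): point on the screw axis level with the handle's middle: centre of its circle, jig frame 0, -155, 54 mm
- carriage (a joint): place of the stop carriage along the jig's y, m; 0 = as found, negative = wound back toward the crank; -0.025 to 0.018. It slides with 2 N of friction and is moved by the nut, which has 4 mm (a third of a turn) of slack in the carriage's slot; pushed, the carriage can move by that slack
- pointer (a point): tip of the brass pointer on the -x side of the carriage (jig frame -38, -10 + carriage, 31 mm)
- index: red index clip on the scale, fixed for the episode; origin at its tip, 25 mm above the bench; the setting is right when the pointer has the same jig y as this tip
- nut_mid (a point): middle of the brass nut (32 x 26 x 30 mm), which rides on the screw in the carriage's slot
- slot (a point): middle of the carriage's slot round the nut; the nut is 2 mm to the jig's +y of it when it bears forward (slack taken up by forward turning), 2 mm to -y after backward turning
- stop_face (a point): middle of the lower edge of the stop's face, which looks to the jig's +y: 56 mm wide, 51 mm high; this point lies at the height of the bed's top
- board: wooden offcut, 48 x 110 x 36 mm (x, y, z), 0.1 kg, loose; origin at the centre of its underside. Either end may go against the stop: its long axis then lies along the jig's y, its origin 55 mm to +y of the stop face
- tape: bystander: yellow tape measure, 38 x 83 x 64 mm
- square: bystander: combination square, 97 x 250 x 19 mm
- pencil: bystander: red carpenter's pencil, 174 mm long
- chuck_key: bystander: drill chuck key, 60 x 64 x 17 mm

How it is judged:
On the way, in this order (a step that is already met when the one before it is completed fails the run):
1. the cover stands upright on its pins, leaning on its stops and let go (angle between cover's own y axis and vertical above 2.95 rad and distance between cover and hinge below 0.008 m and contact force between each of the arm, the fingers and cover below 0.2 N), for 0.2 s.
2. the cover stands on the bench on its notched end, let go (angle between cover's own y axis and vertical above 3 rad and height (world z) of foot below 0.006 m and contact force between the fingers and cover below 0.2 N), for 0.2 s.
3. the pointer has been wound back behind the red index (y of pointer in the frame of index below -0.002 m), for 0.1 s.
4. the pointer has come forward to the red index and the nut bears forward (y of pointer in the frame of index between -0.002 and 0.002 m and y of nut_mid in the frame of slot above 0.0012 m), for 0.2 s.
At the end, for the whole second after the job is handed in: Cover at rest on the bench on its notched end, upright within 8 deg; pointer within 2 mm of the red index; nut bearing forward (over 1.2 mm ahead of mid slot); offcut at rest flat on the bed, its end within 3 mm of the stop face, square to 0.06 rad, within 15 mm of its middle (all of step 4 and angle between cover's own y axis and vertical above 3 rad and height (world z) of foot below 0.006 m and linear speed of each of cover, board below 0.02 m/s and y of board in the frame of stop_face between 0.053 and 0.058 m and x of board in the frame of stop_face between -0.015 and 0.015 m and z of board in the frame of stop_face between -0.003 and 0.003 m and angle between the y axis of board and the y axis of stop_face, either way round below 0.06 rad and angle between board's own z axis and vertical below 0.06 rad); the robot touches nothing.
It fails at once if a bystander (tape measure, square, pencil, chuck key) is moved by more than 20 mm (distance of any of tape, square, pencil, chuck_key from where it was at the start of the episode above 0.02 m).
It fails at once if the cover is dropped or flung (faster than 1.2 m/s) (linear speed of cover above 1.2 m/s).
It also fails if it takes over 72 s, if anything falls off the work surface, if the arm or the gripper's body presses on something with over 40 N, if the wrist force passes 120 N, or if a joint passes its speed limit or range.

## Working session

There is one attempt and no reset: what is moved stays moved. The work goes in short steps, Python scripts to look and compute and a shell command to move; the robot and the scene stay as the last step left them, time stands still between calls to the robot, and variables do not carry over. Pictures are saved under pics/ and viewed, at most 10 in all, crops included, and the job is handed in when it is done.

```bash
ls; mkdir -p pics
python3 - <<'E'
from workcell import bot
import cv2,numpy as np
o=bot.get_obs(); print({k:np.round(v,3) for k,v in o.items()}, bot.pinch_z)
ims=[]
for n in ["scene","side"]:
    im=bot.camera(n); np.save(f"pics/{n}0.npy",im); cv2.imwrite(f"pics/{n}0.png",im[...,::-1])
    c=bot.calibration(n); print(n,{k:np.round(v,4).tolist() for k,v in c.items()})
E
```

```text
jog.py
pics
workcell.py
{'clock': np.float64(0.0), 'joint_pos': array([1.257, 0.241, 0.004, 1.335, 0.   , 1.571]), 'joint_vel': array([-0.001,  0.   ,  0.   , -0.   ,  0.001, -0.   ]), 'tau': array([-0.0000e+00, -3.7232e+01,  2.5241e+01,  1.7000e-02, -0.0000e+00,
       -0.0000e+00]), 'eef_pos': array([0.154, 0.475, 0.23 ]), 'tool_rot': array([ 0.156,  0.988, -0.001, -0.   ]), 'ft_force': array([-0.403, -0.329,  0.031]), 'ft_torque': array([-0.053, -0.019,  0.006]), 'grasp_force': np.float64(0.0), 'grip_width': np.float64(0.085)} 0.0187
scene {'mtx': [[393.9382, 0.0, 256.241], [0.0, 393.9382, 195.9894], [0.0, 0.0, 1.0]], 'k1': -0.0747, 'R': [[0.6288, -0.7772, 0.0245], [-0.2959, -0.2683, -0.9168], [0.7191, 0.5692, -0.3987]], 't': [-0.3448, 0.2609, 1.0579]}
side {'mtx': [[459.0651, 0.0, 256.7885], [0.0, 459.0651, 183.9882], [0.0, 0.0, 1.0]], 'k1': -0.0552, 'R': [[-0.9857, -0.1683, -0.0071], [-0.0551, 0.3618, -0.9306], [0.1592, -0.9169, -0.3659]], 't': [0.4902, 0.1416, 1.221]}
```
Run:
```python
import cv2
a=cv2.imread("pics/scene0.png");b=cv2.imread("pics/side0.png")
cv2.imwrite("pics/scene0b.png",cv2.resize(a,(780,585),interpolation=cv2.INTER_CUBIC))
cv2.imwrite("pics/side0b.png",cv2.resize(b,(780,585),interpolation=cv2.INTER_CUBIC))
```

View pics/scene0b.png

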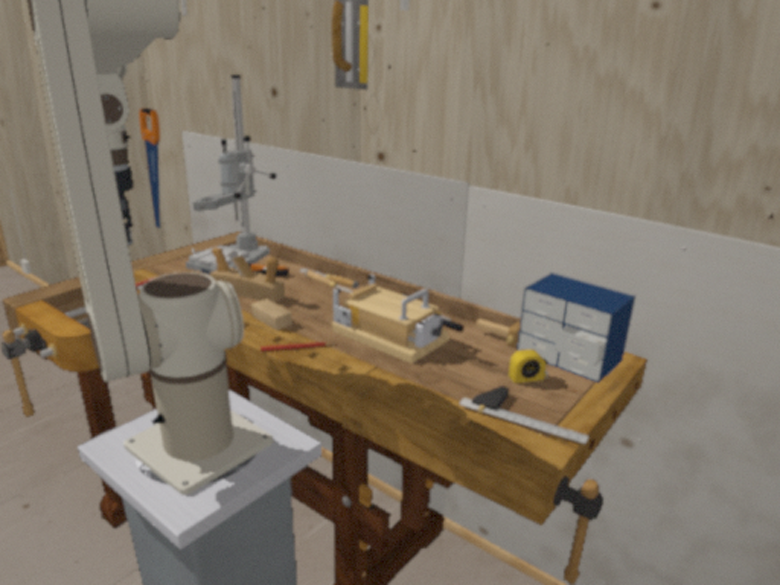

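View pics/side0b.png

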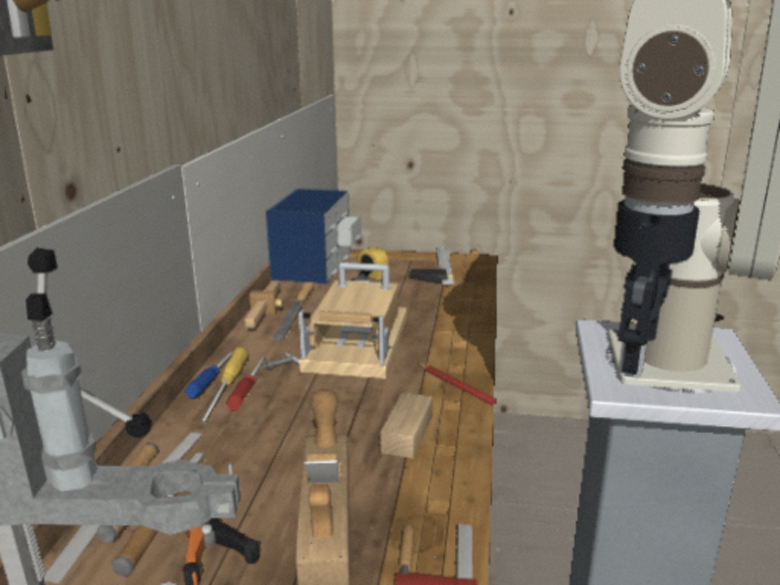

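The scene view shows the jig at about (395,320) in the upscaled picture, with its crank knob at (452,325). The offcut is at (272,315), the pencil at (293,346), the tape at (527,366) and the square at (525,420). In the side view, the cover's handle bar runs from (343,266) to (387,267), the bed's +y end from (301,369) to (384,375), and the offcut is at (405,425).

```bash
cat > h.py <<'E'
import numpy as np, cv2
from workcell import bot
from scipy.spatial.transform import Rotation as Rn
def snap(n,f):
    c=bot.calibration(n); im=bot.camera(n); cv2.imwrite(f"pics/{f}.png",im[...,::-1]); np.save(f"pics/{f}.npy",c,allow_pickle=True); return im,c
def load(f): return cv2.imread(f"pics/{f}.png"), np.load(f"pics/{f}.npy",allow_pickle=True).item()
def ray(c,p):
    m=np.array(c["mtx"]); d=np.array([(p[0]-m[0,2])/m[0,0],(p[1]-m[1,2])/m[1,1]]); u=d.copy()
    for _ in range(20): u=d/(1+c["k1"]*(u@u))
    R=np.array(c["R"]); return -R.T@np.array(c["t"]), R.T@np.append(u,1)
def plane(c,p,z):
    o,d=ray(c,p); return o+d*(z-o[2])/d[2]
def tri(*cps):
    A=np.zeros((3,3));b=np.zeros(3);L=[]
    for c,p in cps:
        o,d=ray(c,p); d=d/np.linalg.norm(d); P=np.eye(3)-np.outer(d,d); A+=P;b+=P@o;L.append((o,P))
    x=np.linalg.solve(A,b); return x, max(np.linalg.norm(P@(x-o)) for o,P in L)
def proj(c,X):
    q=np.array(c["R"])@X+np.array(c["t"]); u=q[:2]/q[2]; u=u*(1+c["k1"]*(u@u)); m=np.array(c["mtx"]); return np.array([m[0,0]*u[0]+m[0,2],m[1,1]*u[1]+m[1,2]])
def tool():
    o=bot.get_obs(); return o["eef_pos"],Rn.from_quat(o["tool_rot"]),o
E
python3 - <<'E'
from h import *
s=bot.calibration("scene"); d=bot.calibration("side"); k=512/780
P=lambda a,b:np.array([a*k,b*k*384/384])
for n,a,b in [("handle mid",(415,293),(365,267)),("crank knob end",(462,326),None)]:
    if b: print(n,tri((s,P(*a)),(d,P(*b))))
for p in [(301,369),(384,375),(404,312)]: print("bed",plane(d,P(*p),.024))
for p in [(332,337),(416,357)]: print("bed s",plane(s,P(*p),.024))
for p in [(382,452),(404,457),(433,397),(411,394)]: print("board side top/bottom",plane(d,P(*p),.0),plane(d,P(*p),.036))
print("knob",plane(s,P(452,325),.05), plane(s,P(293,346),0),plane(s,P(527,380),0))
# wrist
w=bot.calibration("wrist"); p,R,o=tool(); print(R.as_matrix(), np.array(w["mtx"]), R.inv().as_matrix()@(-np.array(w["R"]).T@w["t"]-p), np.array(w["R"])@R.as_matrix())
E
```

```text
handle mid (array([ 0.55893171, -0.05628313,  0.12929714]), np.float64(0.005683452757200292))
bed [0.61944655 0.17009991 0.024     ]
bed [0.48023353 0.16831754 0.024     ]
bed [ 0.4861368  -0.08444011  0.024     ]
bed s [0.43005776 0.08087457 0.024     ]
bed s [ 0.48375362 -0.12440237  0.024     ]
board side top/bottom [0.45178122 0.34326087 0.        ] [0.44218556 0.39320476 0.036     ]
board side top/bottom [0.41952074 0.34997518 0.        ] [0.41192033 0.39950379 0.036     ]
board side top/bottom [0.39806191 0.18438886 0.        ] [0.39178869 0.24415865 0.036     ]
board side top/bottom [0.43409945 0.18063871 0.        ] [0.42559737 0.24064044 0.036     ]
knob [ 0.62671836 -0.12267569  0.05      ] [0.36902582 0.14965516 0.        ] [ 0.59610108 -0.34184451  0.        ]
[[-9.51163325e-01  3.08687470e-01 -6.12223893e-04]
 [ 3.08688076e-01  9.51161615e-01 -1.80357946e-03]
 [ 2.55814855e-05 -1.90448486e-03 -9.99998186e-01]] [[309.81558455   0.         258.63778909]
 [  0.         309.81558455 194.56679915]
 [  0.           0.           1.        ]] [ 0.07602466 -0.00064284 -0.14264738] [[ 2.41781865e-04  9.99999350e-01 -1.11414841e-03]
 [-9.55915510e-01 -9.60376133e-05 -2.93641838e-01]
 [-2.93641754e-01  1.13602901e-03  9.55914865e-01]]
```

```bash
echo '[0,0,-0.15,-0.178,-0.15,-0.05,0.085,0,0,-0.31,-0.356,-0.3,-0.1,0.085,0,0,-0.31,-0.356,-0.3,-0.1,0.085,0,0,-0.31,-0.356,-0.3,-0.1,0.085,0,0,-0.31,-0.356,-0.3,-0.1,0.085,0,0,-0.31,-0.356,-0.3,-0.1,0.085,0,0,-0.31,-0.356,-0.3,-0.1,0.085,0,0,-0.31,-0.356,-0.3,-0.1,0.085,0,0,-0.31,-0.356,-0.3,-0.1,0.085]' > mv.in && python3 jog.py mv.in
python3 - <<'E'
from h import *
p,R,o=tool(); print(o["joint_pos"],p,o["clock"])
im,c=snap("wrist","w1"); cv2.imwrite("pics/w1b.png",cv2.resize(im[...,::-1],(800,600),interpolation=cv2.INTER_CUBIC))
E
```

```text
clock: 1.23
eef_pos: [0.4014, 0.0784, 0.3313]
tool_rot: [0.004, 1.0, -0.0, 0.0]
ft_force: [0.2, -1.1, 0.3]
grip_width: 0.0849
grasp_force: 0.0
[ 1.92969808e-01  3.54057420e-02  2.13995702e-02  1.55662298e+00
 -2.16701125e-04  2.01962654e-01] [0.40142448 0.07837184 0.33130823] 1.225
```

View pics/w1b.png

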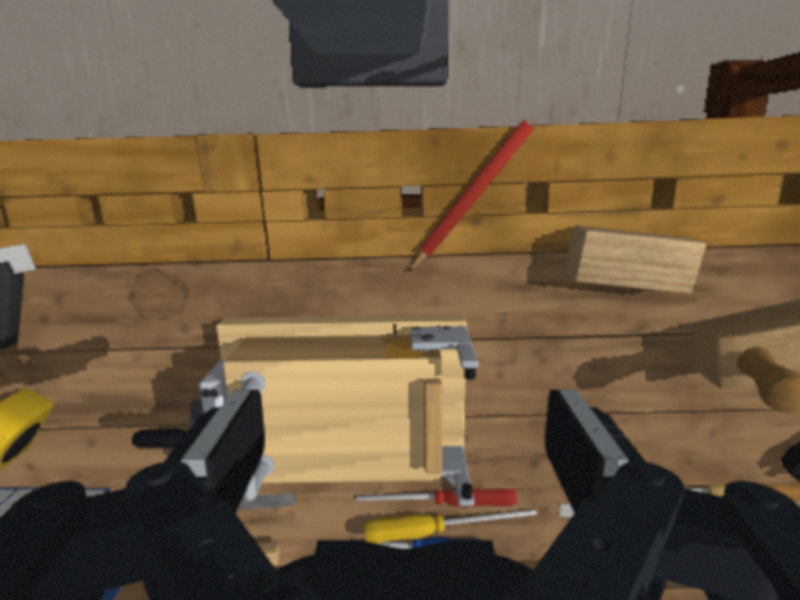

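In this wrist view world +y points right and +x points down. The bed's near edge runs from (218,325) to (467,322). The handle feet are at (252,380) and (262,470), and the black crank knob spans (132–183,438). The offcut's top is about (578–706,228–293), and the pins and brackets are at (450,345) and (457,475).

```bash
echo '[0,0,0,0.0,-0.06,0,0.085,0,0,0,0.0,-0.12,0,0.085,0,0,0,0.0,-0.16,0,0.085,0,0,0,0.0,-0.16,0,0.085]' > mv.in && python3 jog.py mv.in
python3 - <<'E'
from h import *
im,c=snap("wrist","w2"); cv2.imwrite("pics/w2b.png",cv2.resize(im[...,::-1],(800,600),interpolation=cv2.INTER_CUBIC))
E
```

```text
clock: 1.78
eef_pos: [0.3991, -0.0803, 0.3307]
tool_rot: [0.003, 1.0, 0.0, -0.001]
ft_force: [0.5, 0.1, 0.9]
grip_width: 0.0852
grasp_force: 0.0
```

View pics/w2b.png

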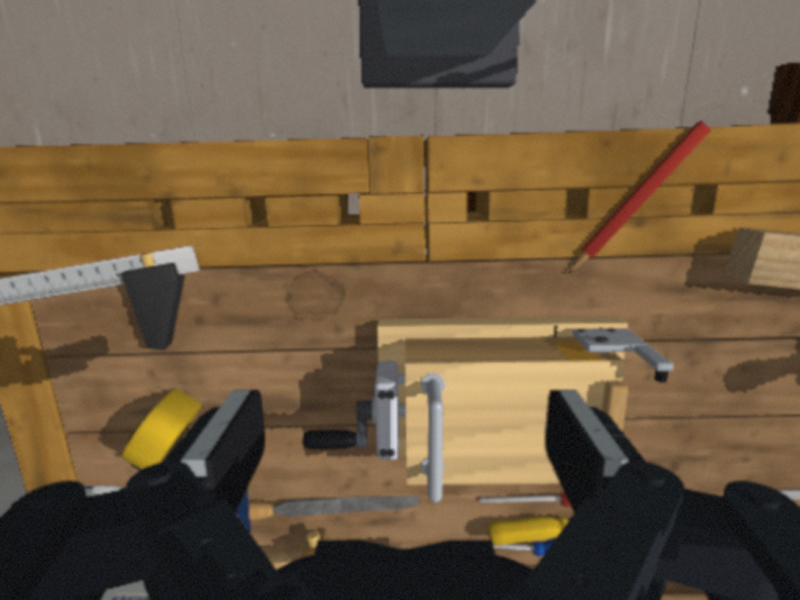

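This view shows the handle bar from (434,380) to (435,498), the knob at (304–358,440), the bearing block at x=388 and the bed's near edge from (378,322) to (628,322).

Run:
```python
from h import *
_,c1=load("w1");_,c2=load("w2"); k=.64
d=bot.calibration("side"); s=bot.calibration("scene"); ks=512/780
a=lambda *p:np.array(p)*k
b=lambda *p:np.array(p)*ks
def show(n,*x):
    X,e=tri(*x); print(n,X.round(4),round(e,4))
show("bed -y near",(c1,a(218,325)),(c2,a(378,322)))
show("bed +y near",(c1,a(467,322)),(c2,a(628,322)),(d,b(384,375)))
show("knob end",(c1,a(132,438)),(c2,a(304,440)))
show("knob end2",(c1,a(132,438)),(c2,a(304,440)),(s,b(462,326)))
show("handle near",(c1,a(252,380)),(c2,a(434,380)),(d,b(387,267)))
show("handle far",(c2,a(435,498)),(d,b(343,266)))
show("board c",(c1,a(583,228)),(c2,a(763,230)))
for p in [(583,228),(706,242),(692,293),(578,289)]: print("board top",plane(c1,a(*p),.036).round(4))
show("board corner +y -x",(c1,a(706,242)),(d,b(433,397)))
for p in [(434,380),(435,498)]: print("handle at .125",plane(c2,a(*p),.125).round(4))
for p in [(411,370),(407,485),(376,322)]: print("bearing etc",plane(c2,a(*p),.085).round(4),plane(c2,a(*p),.024).round(4))
for p in [(410,270),(528,125)]: print("pencil",plane(c1,a(*p),0.007).round(4))
for p in [(190,260),(165,345),(10,420)]: print("square/key",plane(c2,a(*p),0.007).round(4))
print("tape",plane(c2,a(200,400),.064).round(4))
```

```text
bed -y near [ 0.4826 -0.1063  0.0204] 0.0022
bed +y near [0.4857 0.1434 0.0108] 0.0025
knob end [ 0.5733 -0.1736  0.0816] 0.0005
knob end2 [ 0.5764 -0.1759  0.0802] 0.0046
handle near [ 0.5028 -0.0516  0.1206] 0.0129
handle far [ 0.5999 -0.055   0.1259] 0.0023
board c [0.3891 0.238  0.041 ] 0.0
board top [0.3898 0.2398 0.036 ]
board top [0.4038 0.3519 0.036 ]
board top [0.4517 0.3474 0.036 ]
board top [0.4468 0.2409 0.036 ]
board corner +y -x [0.3894 0.3216 0.0836] 0.0058
handle at .125 [ 0.4928 -0.0571  0.125 ]
handle at .125 [ 0.6035 -0.055   0.125 ]
bearing etc [ 0.5025 -0.0747  0.085 ] [ 0.5307 -0.0738  0.024 ]
bearing etc [ 0.621  -0.0787  0.085 ] [ 0.6677 -0.0785  0.024 ]
bearing etc [ 0.4578 -0.1043  0.085 ] [ 0.479  -0.1081  0.024 ]
pencil [0.4338 0.0841 0.007 ]
pencil [0.3007 0.1914 0.007 ]
square/key [ 0.4196 -0.2891  0.007 ]
square/key [ 0.5084 -0.3267  0.007 ]
square/key [ 0.5931 -0.5038  0.007 ]
tape [ 0.5413 -0.2722  0.064 ]
```

```bash
echo '[0,0,0,-0.045,0.007,0.035,0.085,0,0,0,-0.09,0.014,0.07,0.085,0,0,0,-0.135,0.02,0.11,0.085,0,0,0,-0.154,0.024,0.15,0.085,0,0,0,-0.154,0.024,0.19,0.085,0,0,0,-0.154,0.024,0.225,0.085,0,0,0,-0.154,0.024,0.225,0.085,0,0,0,-0.154,0.024,0.225,0.0,0,0,0,-0.154,0.024,0.225,0.0,0,0,0,-0.154,0.024,0.225,0.0]' > mv.in && python3 jog.py mv.in; echo '[0,0,0,0,0,0,0.0,0,0,0,0,0,0,0.0]' > mv.in && python3 jog.py mv.in
python3 - <<'E'
from h import *
_,c1=load("w1");d=bot.calibration("side");k=.64;ks=512/780
for p in [(480,490),(517,497),(440,490)]: print("screwdriver",plane(c1,np.array(p)*k,.01).round(3))
for p in [(325,440),(300,440),(345,440),(325,412),(395,455)]: print("plane",plane(d,np.array(p)*ks,.0).round(3),plane(d,np.array(p)*ks,.05).round(3))
p,R,o=tool(); print(p,R.as_matrix().round(4).tolist(),o["joint_pos"].round(3))
E
```

```text
clock: 3.08
eef_pos: [0.5548, -0.0562, 0.108]
tool_rot: [0.002, 1.0, -0.0, 0.002]
ft_force: [-0.5, -0.5, 0.4]
grip_width: 0.0318
grasp_force: 0.0
clock: 3.32
eef_pos: [0.5543, -0.0562, 0.1073]
tool_rot: [0.002, 1.0, 0.0, 0.001]
ft_force: [-0.6, 1.1, 5.3]
grip_width: 0.0096
grasp_force: 58.5
screwdriver [0.689 0.162 0.01 ]
screwdriver [0.699 0.205 0.01 ]
screwdriver [0.689 0.117 0.01 ]
plane [0.538 0.328 0.   ] [0.518 0.398 0.05 ]
plane [0.574 0.334 0.   ] [0.55  0.404 0.05 ]
plane [0.51  0.323 0.   ] [0.491 0.394 0.05 ]
plane [0.557 0.255 0.   ] [0.535 0.332 0.05 ]
plane [0.433 0.347 0.   ] [0.421 0.416 0.05 ]
[ 0.55431957 -0.05615393  0.10728149] [[-1.0, 0.0037, 0.0016], [0.0037, 1.0, 0.0005], [-0.0016, 0.0005, -1.0]] [-1.010e-01  4.330e-01 -5.500e-02  1.082e+00  1.000e-03 -9.800e-02]
```

The handle is gripped: force 58 N, and its centre agrees with the geometry. I'll swing it along the 168 mm arc.

```bash
echo '[0,0,0,0,0.0137,-0.0261,0,0,0,0,0,0.0317,-0.0492,0,0,0,0,0,0.0534,-0.0689,0,0,0,0,0,0.0782,-0.0845,0,0,0,0,0,0.1053,-0.0956,0]' > mv.in && python3 jog.py mv.in;  echo '[0,0,0,0,0.0286,-0.0062,0,0,0,0,0,0.0579,-0.0073,0,0,0,0,0,0.0869,-0.0033,0,0,0,0,0,0.103,0.001,0,0,0,0,0,0.114,0.0056,0,0,0,0,0,0.114,0.0056,0]' > mv.in && python3 jog.py mv.in
```

```text
clock: 3.95
eef_pos: [0.554, 0.0457, 0.2045]
tool_rot: [0.003, 1.0, -0.004, 0.001]
ft_force: [-3.4, -7.0, 11.6]
grip_width: 0.0096
grasp_force: 59.2
clock: 4.7
eef_pos: [0.555, 0.1656, 0.1981]
tool_rot: [0.001, 1.0, 0.002, 0.001]
ft_force: [-2.5, 4.5, 8.0]
grip_width: 0.0098
grasp_force: 63.4
```

```bash
echo '[0,0,0,0,0.006,0.003,0,0,0,0,0,0.010,0.005,0,0,0,0,0,0.012,0.006,0,0,0,0,0,0.012,0.006,0]' > mv.in && python3 jog.py mv.in
```

```text
clock: 5.2
eef_pos: [0.5549, 0.1756, 0.1926]
tool_rot: [0.002, 1.0, 0.001, 0.001]
ft_force: [-3.3, 1.5, 10.4]
grip_width: 0.0098
grasp_force: 63.7
```

```bash
echo '[0,0,0,0,0,0,0.03,0,0,0,0,0,0,0.03,0,0,0,0,0,0,0.03,0,0,0,0,0,0,0.03]' > mv.in && python3 jog.py mv.in; echo '[0,0,0,0,0,-0.02,0.03,0,0,0,0,0,-0.06,0.03,0,0,0,0,0,-0.11,0.042,0,0,0,0.03,0,-0.11,0.042,0,0,0,0.03,0,-0.11,0.042]' > mv.in && python3 jog.py mv.in;python3 - <<'E'
from h import *
im,c=snap("side","s1"); a=cv2.resize(im[100:300,150:350,::-1],(400,400),interpolation=cv2.INTER_CUBIC)
w,c=snap("wrist","w3"); b=cv2.resize(w[...,::-1],(400,300),interpolation=cv2.INTER_AREA)
b=cv2.copyMakeBorder(b,0,100,0,0,cv2.BORDER_CONSTANT)
cv2.imwrite("pics/m1.png",np.hstack([a,b]))
E
```

```text
clock: 5.7
eef_pos: [0.5551, 0.1752, 0.191]
tool_rot: [0.002, 1.0, 0.0, 0.001]
ft_force: [-1.3, 1.9, 4.6]
grip_width: 0.0303
grasp_force: 2.7
clock: 6.32
eef_pos: [0.5236, 0.1749, 0.3007]
tool_rot: [0.002, 1.0, -0.0, -0.0]
ft_force: [-0.0, 0.3, -0.6]
grip_width: 0.0419
grasp_force: 0.0
```

View pics/m1.png

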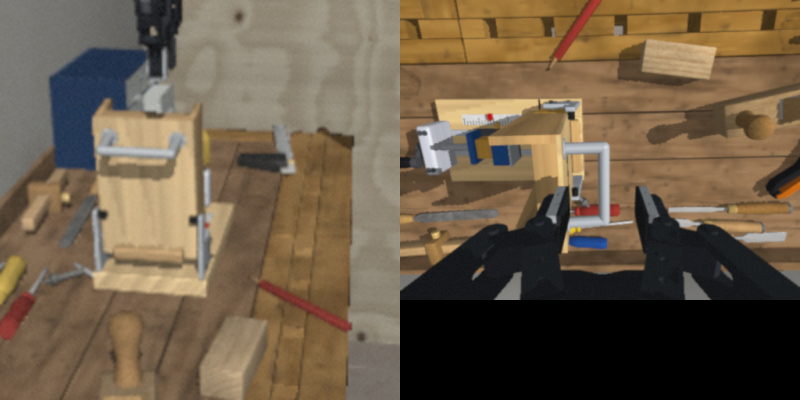

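The cover is upright on its stops and let go. The side view also shows the offcut and plane clear of it. In the wrist view the rail's top edge lies at about columns 535–565, with the handle bar at column 605. Next I'll measure the rail's edges.

Run:
```python
from h import *
im,c=load("w3"); d,cd=load("s1")
print([proj(c,np.array([x,y,.238])).round(1).tolist() for x in (.50,.55) for y in (.11,.135)])
g=cv2.GaussianBlur(im,(3,3),0)
for x in (.51,.53,.55):
    r=int(round(proj(c,np.array([x,.123,.238]))[1])); row=g[r,160:230].astype(int).sum(1)
    print(r,row.tolist())
    gr=np.abs(np.gradient(row)); pk=[i+160 for i in range(1,69) if gr[i]>18 and gr[i]>=gr[i-1] and gr[i]>=gr[i+1]]
    print([(q,plane(c,(q,r),.238)[:2].round(4).tolist()) for q in pk])
# rail top corners in side crop (400 px=200): near (x-) corner, far corner
for p in [(98,112),(198,110)]:
    q=np.array(p)/2+[150,100]; print("side rail corner",plane(cd,q,.238).round(4))
```

```text
[[163.1, 179.4], [200.0, 179.3], [169.6, 246.2], [204.0, 246.0]]
193 [325, 326, 326, 325, 328, 329, 332, 347, 379, 412, 430, 435, 437, 439, 446, 453, 457, 462, 467, 469, 464, 459, 456, 456, 459, 463, 466, 469, 474, 478, 483, 487, 493, 498, 500, 502, 504, 503, 500, 503, 515, 533, 543, 546, 545, 537, 516, 491, 493, 534, 564, 556, 543, 541, 541, 541, 541, 541, 541, 538, 538, 538, 538, 537, 535, 535, 535, 532, 530, 529]
[(168, [0.5097, 0.1124]), (206, [0.5097, 0.1386]), (209, [0.5098, 0.1407])]
220 [345, 346, 345, 341, 341, 341, 342, 343, 342, 345, 359, 386, 414, 429, 431, 432, 438, 445, 448, 453, 458, 460, 459, 454, 448, 446, 448, 452, 456, 461, 467, 470, 473, 478, 485, 490, 492, 494, 496, 496, 498, 510, 538, 570, 587, 593, 592, 575, 541, 500, 477, 470, 458, 415, 352, 345, 406, 456, 460, 434, 406, 414, 447, 472, 482, 480, 476, 478, 488, 498]
[(171, [0.5296, 0.1128]), (202, [0.5297, 0.1347]), (208, [0.5297, 0.1389]), (213, [0.5297, 0.1425]), (216, [0.5298, 0.1446]), (219, [0.5298, 0.1467]), (222, [0.5298, 0.1489])]
246 [349, 346, 343, 340, 336, 327, 303, 265, 238, 228, 226, 227, 227, 232, 241, 248, 250, 250, 251, 256, 261, 261, 261, 262, 262, 261, 257, 255, 256, 258, 260, 259, 259, 262, 265, 270, 276, 288, 306, 319, 324, 325, 319, 316, 319, 319, 318, 312, 281, 213, 141, 97, 88, 93, 99, 135, 230, 345, 396, 348, 233, 131, 94, 97, 108, 115, 138, 215, 331, 407]
[(167, [0.5499, 0.1082]), (209, [0.55, 0.1386]), (216, [0.55, 0.1437]), (220, [0.5501, 0.1466]), (227, [0.5501, 0.1517])]
side rail corner [0.6167 0.1262 0.238 ]
side rail corner [0.4976 0.1008 0.238 ]
```

The rail's top edge spans y 0.1127 to 0.137, so its middle is about 0.1245 at z 0.238. That matches the geometry. I'll grip it with the tool tilted 0.07 rad.

```bash
echo '[0.07,0,0,-0.032,-0.0475,0.0,0.042,0.07,0,0,-0.032,-0.0475,0.021,0.042,0.07,0,0,-0.032,-0.05,0.055,0.042,0.07,0,0,-0.032,-0.0524,0.09,0.042,0.07,0,0,-0.032,-0.0524,0.09,0.042]' > mv.in && python3 jog.py mv.in
```

```text
clock: 7.05
eef_pos: [0.5545, 0.1216, 0.2062]
tool_rot: [0.002, 0.999, -0.036, -0.004]
ft_force: [0.7, 0.2, -0.6]
grip_width: 0.0421
grasp_force: 0.0
```

```bash
echo '[0,0,0,0,0,0,0.0,0,0,0,0,0,0,0.0,0,0,0,0,0,0,0,0,0,0,0,0,0,0]' > mv.in && python3 jog.py mv.in
python3 - <<'E'
from h import *
p,R,o=tool(); print(R.as_matrix().round(4).tolist(), (R.inv().apply([0,0,.06])).round(4))
E
```

```text
clock: 7.55
eef_pos: [0.5571, 0.1226, 0.2111]
tool_rot: [0.002, 0.999, -0.035, 0.001]
ft_force: [0.5, -0.4, -0.7]
grip_width: 0.0246
grasp_force: 62.4
[[-1.0, 0.0039, 0.0015], [0.0038, 0.9975, -0.07], [-0.0018, -0.07, -0.9975]] [-0.0001 -0.0042 -0.0599]
```

```bash
echo '[0,0,0,0,-0.0007,-0.01,0,0,0,0,0,-0.0014,-0.02,0,0,0,0,0,-0.0028,-0.04,0,0,0,0,0,-0.0042,-0.06,0,0,0,0,0,-0.0062,-0.09,0,0,0,0,0,-0.0062,-0.09,0]' > mv.in && python3 jog.py mv.in
python3 - <<'E'
from h import *
p,R,o=tool(); print(R.inv().apply([0,.132,0]).round(4),R.inv().apply([0,.132,-.11]).round(4),R.inv().apply([0,.132,-.13]).round(4))
E
```

```text
clock: 8.3
eef_pos: [0.558, 0.1232, 0.3038]
tool_rot: [0.002, 0.999, -0.034, 0.003]
ft_force: [0.3, -0.1, -3.9]
grip_width: 0.025
grasp_force: 62.3
[ 0.0005  0.1317 -0.009 ] [0.0012 0.1392 0.1007] [0.0014 0.1405 0.1207]
```

```bash
echo '[-0.02,0,0,0,0.044,-0.003,0,-0.05,0,0,0,0.088,-0.006,0,-0.07,0,0,0,0.132,-0.009,0,-0.07,0,0,0.001,0.1342,0.02,0,-0.07,0,0,0.001,0.1367,0.06,0,-0.07,0,0,0.001,0.1392,0.09,0,-0.07,0,0,0.001,0.140,0.112,0,-0.07,0,0,0.001,0.1405,0.1207,0,-0.07,0,0,0.001,0.1405,0.1207,0]' > mv.in && python3 jog.py mv.in
```

```text
clock: 9.43
eef_pos: [0.5555, 0.2542, 0.1694]
tool_rot: [0.002, 1.0, -0.0, -0.001]
ft_force: [0.0, -0.3, -3.6]
grip_width: 0.025
grasp_force: 62.1
```

```bash
echo '[0,0,0,0,0,0.002,0,0,0,0,0,0,0.004,0,0,0,0,0,0,0.004,0]' > mv.in && python3 jog.py mv.in; echo '[0,0,0,0,0,0.001,0,0,0,0,0,0,0.002,0,0,0,0,0,0,0.002,0]' > mv.in && python3 jog.py mv.in
```

```text
clock: 9.8
eef_pos: [0.5562, 0.2546, 0.1667]
tool_rot: [0.002, 1.0, 0.0, 0.0]
ft_force: [0.1, 1.2, -3.7]
grip_width: 0.0249
grasp_force: 62.1
clock: 10.18
eef_pos: [0.5562, 0.2545, 0.1647]
tool_rot: [0.002, 1.0, 0.0, 0.0]
ft_force: [-0.0, -0.2, -1.1]
grip_width: 0.0246
grasp_force: 62.4
```

```bash
echo '[0,0,0,0,0,0.001,0,0,0,0,0,0,0.001,0]' > mv.in && python3 jog.py mv.in; echo '[0,0,0,0,0,0.0,0.042,0,0,0,0,0,0,0.042,0,0,0,0,0,0,0.042,0,0,0,0,0,-0.02,0.042,0,0,0,0,0,-0.06,0.042,0,0,0,0,0,-0.10,0.042,0,0,0,0,-0.06,-0.12,0.085,0,0,0,0.05,-0.12,-0.12,0.085,0,0,0,0.09,-0.18,-0.12,0.085,0,0,0,0.11,-0.22,-0.08,0.085]' > mv.in && python3 jog.py mv.in
python3 - <<'E'
from h import *
p,R,o=tool(); print(p,o["joint_pos"].round(2),R.as_matrix().round(3).tolist())
im,c=snap("side","s2"); a=cv2.resize(im[80:330,150:350,::-1],(400,500),interpolation=cv2.INTER_CUBIC)
w,c=snap("wrist","w4"); b=cv2.resize(w[...,::-1],(400,300),interpolation=cv2.INTER_AREA)
s,c=snap("scene","c2"); e=cv2.resize(s[150:250,190:390,::-1],(400,200),interpolation=cv2.INTER_CUBIC)
cv2.imwrite("pics/m2.png",np.hstack([a,np.vstack([b,e])]))
E
```

```text
clock: 10.42
eef_pos: [0.5564, 0.2545, 0.1647]
tool_rot: [0.002, 1.0, 0.0, 0.001]
ft_force: [-1.6, -1.2, 6.0]
grip_width: 0.0248
grasp_force: 63.2
clock: 11.68
eef_pos: [0.4535, 0.0475, 0.2543]
tool_rot: [0.002, 1.0, 0.0, 0.003]
ft_force: [0.4, -0.6, 0.5]
grip_width: 0.0855
grasp_force: 0.0
[0.45352549 0.04749547 0.25427819] [ 0.1   0.14 -0.06  1.36 -0.    0.11] [[-1.0, 0.003, 0.006], [0.003, 1.0, 0.0], [-0.006, 0.0, -1.0]]
```

View pics/m2.png

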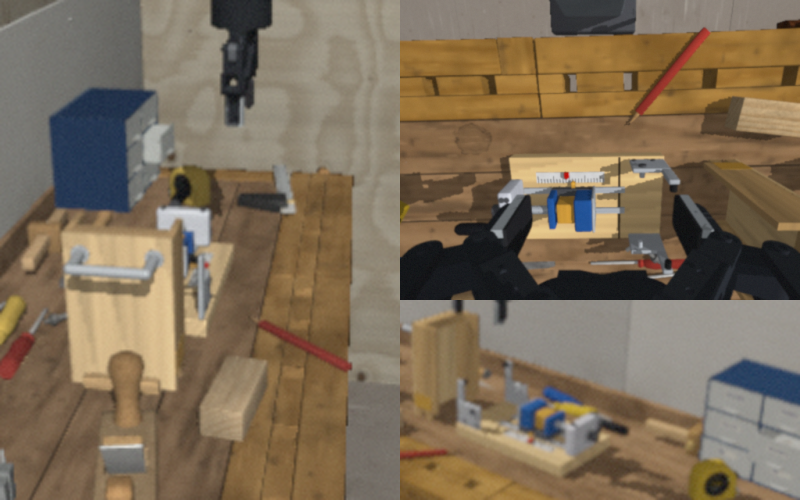

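The cover stands on the bench at about (0.556, 0.25), clear of everything. With it gone, the scale, the red index at (565,176), the blue stop and the nut show in the wrist view. I'll take a closer look at the index and pointer.

```bash
echo '[0,0,0,0.02,-0.02,0.03,0.085,0,0,0,0.04,-0.05,0.06,0.085,0,0,0,0.04,-0.05,0.09,0.085,0,0,0,0.04,-0.05,0.09,0.085]' > mv.in && python3 jog.py mv.in
python3 - <<'E'
from h import *
w,c=snap("wrist","w5")
print(proj(c,np.array([.519,0,.03])))
u,v=proj(c,np.array([.519,0,.03])).astype(int)
b=cv2.resize(w[max(v-60,0):v+75,u-100:u+100,::-1],(800,540),interpolation=cv2.INTER_CUBIC); print(max(v-60,0),u-100)
cv2.imwrite("pics/w5b.png",b)
E
```

```text
clock: 12.32
eef_pos: [0.4128, -0.0008, 0.1616]
tool_rot: [0.002, 1.0, 0.0, -0.001]
ft_force: [-0.0, 0.3, 0.4]
grip_width: 0.0851
grasp_force: 0.0
[259.70232774 287.06859239]
227 159
```

View pics/w5b.png

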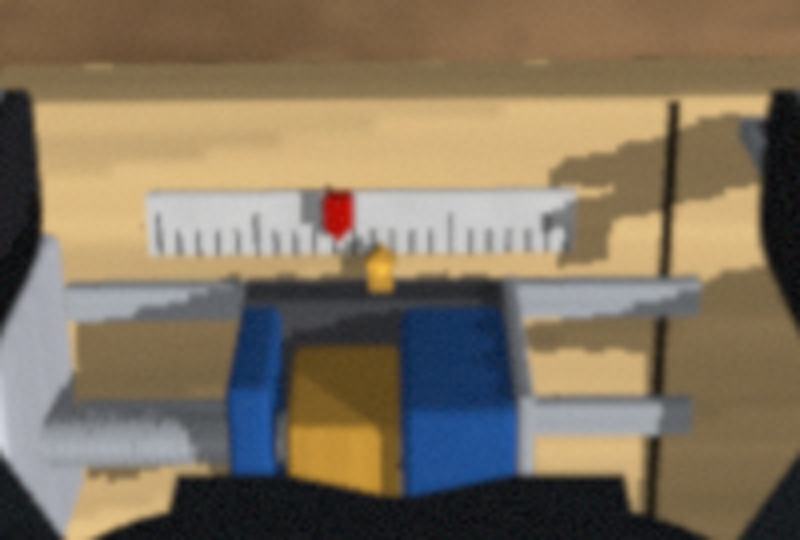

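The index tip is at crop (338,240) and the brass pointer tip at (379,248), so the pointer is ahead by about 8 mm. The nut already bears forward. Next I'll measure this and move over the crank with the tool turned 90°.

```bash
echo '[0,0,0.18,-0.01,-0.02,-0.06,0.085,0,0,0.36,-0.03,-0.05,-0.098,0.085,0,0,0.54,-0.06,-0.09,-0.098,0.085,0,0,0.72,-0.1,-0.13,-0.098,0.085,0,0,0.9,-0.143,-0.15,-0.098,0.085,0,0,1.08,-0.143,-0.15,-0.098,0.085,0,0,1.26,-0.143,-0.15,-0.098,0.085,0,0,1.44,-0.143,-0.15,-0.098,0.085,0,0,1.571,-0.143,-0.15,-0.098,0.085,0,0,1.571,-0.143,-0.15,-0.098,0.085]' > mv.in && python3 jog.py mv.in
python3 - <<'E'
from h import *
w,c=load("w5")
i=plane(c,(243.5,287),.025);p=plane(c,(253.75,289),.031); print("index",i.round(4),"pointer",p.round(4),p[1]-i[1])
# bed corners from w5? red centroid
p,R,o=tool(); print(p,R.as_matrix().round(3).tolist(),o["joint_pos"].round(2))
w,c=snap("wrist","w6"); s,_=snap("scene","c3")
cv2.imwrite("pics/w6b.png",np.hstack([cv2.resize(w[...,::-1],(500,375),interpolation=cv2.INTER_AREA),cv2.resize(s[195:235,275:307,::-1],(300,375),interpolation=cv2.INTER_CUBIC)]))
E
```

```text
clock: 13.62
eef_pos: [0.5569, -0.1513, 0.2622]
tool_rot: [0.708, 0.707, 0.001, 0.001]
ft_force: [0.4, -1.3, 0.1]
grip_width: 0.0848
grasp_force: 0.0
index [ 0.5222 -0.0168  0.025 ] pointer [ 0.5206 -0.0061  0.031 ] 0.010707963395602003
[ 0.55693852 -0.15127077  0.26220558] [[0.001, 1.0, 0.003], [1.0, -0.001, -0.001], [-0.001, 0.003, -1.0]] [-0.27  0.39  0.29  1.47  0.    1.31]
```

View pics/w6b.png

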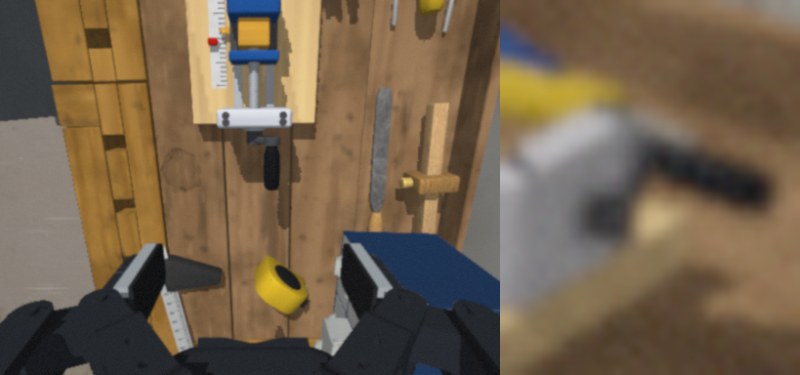

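Here +x points right and +y up. The knob spans rows 148–188 at column 272, the screw shaft is at column 253, the index at (212,42) and the pointer at (224,31).

Run:
```python
from h import *
w,c=load("w6"); k=1.024
g=w.max(2)
# dark knob mask
sub=(g<55).astype(np.uint8); n,l,st,ce=cv2.connectedComponentsWithStats(sub[130:210,255:310]); 
for i in range(1,n):
    if st[i,4]>30: print("comp",st[i]+[255,130,0,0,0],ce[i]+[255,130])
for q in [(272,148),(272,168),(272,188)]:
    for z in (.065,.072,.08): print(q,z,plane(c,np.array(q)*k,z).round(4))
for q in [(253,90),(253,75)]: print("axis",plane(c,np.array(q)*k,.054).round(4))
for q in [(218,118),(291,118),(218,108)]: print("block top",plane(c,np.array(q)*k,.08).round(4))
print("bed",plane(c,np.array([190,60])*k,.024).round(4),plane(c,np.array([194,122])*k,.024).round(4),plane(c,np.array([318,122])*k,.024).round(4))
hsv=cv2.cvtColor(w,cv2.COLOR_BGR2HSV); m=((hsv[...,0]<8)|(hsv[...,0]>172))&(hsv[...,1]>170)&(hsv[...,2]>90)
ys,xs=np.nonzero(m[25:65,200:235]); print("red",xs.min()+200,xs.max()+200,ys.mean()+25)
i=plane(c,(xs.max()+200.5,ys.mean()+25),.025);p=plane(c,(229,32),.031);print(i,p)
```

```text
comp [255 135  15  11  97] [260.11340206 138.48453608]
comp [270 149  17  46 688] [277.84156977 171.25436047]
(272, 148) 0.065 [ 0.5783 -0.1314  0.065 ]
(272, 148) 0.072 [ 0.5779 -0.1302  0.072 ]
(272, 148) 0.08 [ 0.5773 -0.1289  0.08  ]
(272, 168) 0.065 [ 0.5788 -0.1544  0.065 ]
(272, 168) 0.072 [ 0.5783 -0.1528  0.072 ]
(272, 168) 0.08 [ 0.5777 -0.151   0.08  ]
(272, 188) 0.065 [ 0.5792 -0.1784  0.065 ]
(272, 188) 0.072 [ 0.5787 -0.1763  0.072 ]
(272, 188) 0.08 [ 0.5781 -0.1739  0.08  ]
axis [ 0.557  -0.0692  0.054 ]
axis [ 0.557  -0.0538  0.054 ]
block top [ 0.5203 -0.0974  0.08  ]
block top [ 0.5966 -0.0975  0.08  ]
block top [ 0.5207 -0.0874  0.08  ]
bed [ 0.4842 -0.0357  0.024 ] [ 0.4846 -0.1058  0.024 ] [ 0.6371 -0.106   0.024 ]
red 213 222 42.30769230769231
[ 0.51658116 -0.01627619  0.025     ] [ 0.52460024 -0.0071553   0.031     ]
```

```bash
echo '[0,0,0,-0.003,0.021,0.05,0.06,0,0,0,-0.003,0.021,0.1,0.06,0,0,0,-0.003,0.021,0.15,0.06,0,0,0,-0.003,0.021,0.19,0.06,0,0,0,-0.003,0.021,0.207,0.06,0,0,0,-0.003,0.021,0.207,0.06,0,0,0,-0.003,0.021,0.207,0.0,0,0,0,-0.003,0.021,0.207,0.0,0,0,0,-0.003,0.021,0.207,0.0,0,0,0,-0.003,0.021,0.207,0.0]' > mv.in && python3 jog.py mv.in
python3 - <<'E'
from h import *
p,R,o=tool(); print(p,R.as_matrix().round(4).tolist(),o["ft_force"].round(1))
E
```

```text
clock: 14.98
eef_pos: [0.5782, -0.1552, 0.0552]
tool_rot: [0.708, 0.706, 0.001, 0.002]
ft_force: [1.8, 0.7, 4.8]
grip_width: 0.0171
grasp_force: 58.6
[ 0.57816719 -0.1552006   0.05522556] [[0.0038, 1.0, 0.0045], [1.0, -0.0038, -0.0011], [-0.0011, 0.0045, -1.0]] [1.8 0.7 4.8]
```

The knob is held. I'll wind back, counter-clockwise seen from the crank end, 30° per row.

```bash
echo '[0,0,0,0,-0.01255,-0.00725,0,0,0,0,0,-0.02705,-0.00725,0,0,0,0,0,-0.0396,0,0,0,0,0,0,-0.04685,0.01255,0,0,0,0,0,-0.04685,0.02705,0]' > mv.in && python3 jog.py mv.in; echo '[0,0,0,0,0.00725,0.01255,0,0,0,0,0,0.0198,0.0198,0,0,0,0,0,0.0343,0.0198,0,0,0,0,0,0.04685,0.01255,0,0,0,0,0,0.0541,0,0,0,0,0,0,0.0541,0,0]' > mv.in && python3 jog.py mv.in
```

```text
clock: 15.6
eef_pos: [0.5321, -0.1553, 0.0273]
tool_rot: [0.709, 0.706, 0.002, 0.003]
ft_force: [9.1, -1.9, 4.4]
grip_width: 0.0168
grasp_force: 60.9
clock: 16.35
eef_pos: [0.5857, -0.1552, 0.0258]
tool_rot: [0.708, 0.706, 0.001, 0.001]
ft_force: [5.9, -2.3, -4.0]
grip_width: 0.0167
grasp_force: 61.3
```

```bash
echo '[0,0,0,0,0,-0.0145,0,0,0,0,0,-0.00725,-0.02705,0,0,0,0,0,-0.0198,-0.0343,0,0,0,0,0,-0.0343,-0.0343,0,0,0,0,0,-0.04685,-0.02705,0,0,0,0,0,-0.0541,-0.0145,0,0,0,0,0,-0.0541,0,0,0,0,0,0,-0.04685,0.01255,0,0,0,0,0,-0.0343,0.0198,0,0,0,0,0,-0.0198,0.0198,0]' > mv.in && python3 jog.py mv.in; echo '[0,0,0,0,0,0,0,0,0,0,0,0,0,0]' > mv.in && python3 jog.py mv.in
```

```text
clock: 17.6
eef_pos: [0.5625, -0.1551, 0.0063]
tool_rot: [0.709, 0.706, -0.002, -0.001]
ft_force: [-3.7, -2.0, 12.5]
grip_width: 0.0168
grasp_force: 63.3
clock: 17.85
eef_pos: [0.5643, -0.1552, 0.0069]
tool_rot: [0.709, 0.706, -0.0, 0.0]
ft_force: [2.4, -2.4, 5.1]
grip_width: 0.0169
grasp_force: 62.2
```

```bash
echo '[0,0,0,0,-0.0145,0,0,0,0,0,0,-0.02705,-0.00725,0,0,0,0,0,-0.0343,-0.0198,0,0,0,0,0,-0.0343,-0.0343,0,0,0,0,0,-0.02705,-0.04685,0,0,0,0,0,-0.0145,-0.0541,0,0,0,0,0,0,-0.0541,0,0,0,0,0,0.01255,-0.04685,0,0,0,0,0,0.0198,-0.0343,0,0,0,0,0,0.0198,-0.0343,0]' > mv.in && python3 jog.py mv.in
```

```text
clock: 19.1
eef_pos: [0.5866, -0.1552, 0.0406]
tool_rot: [0.708, 0.706, 0.001, 0.002]
ft_force: [9.2, -0.9, 0.2]
grip_width: 0.0171
grasp_force: 61.5
```

```bash
echo '[0,0,0,0,0,0,0.06,0,0,0,0,0,0,0.06,0,0,0,0,0,-0.03,0.06,0,0,0,0,0,-0.08,0.06,0,0,0,0.02,0,-0.13,0.06,0,0,0,0.06,-0.04,-0.16,0.06,0,0,0,0.09,-0.08,-0.16,0.06,0,0,0,0.09,-0.08,-0.16,0.06]' > mv.in && python3 jog.py mv.in
python3 - <<'E'
from h import *
w,c=snap("wrist","w7"); i=np.array([.5196,-.0166,.025]); u,v=proj(c,i).astype(int); print(u,v,tool()[0])
y0=max(v-40,0);x0=max(u-60,0); print(x0,y0)
cv2.imwrite("pics/w7b.png",cv2.resize(w[y0:y0+100,x0:x0+130,::-1],(780,600),interpolation=cv2.INTER_CUBIC))
E
```

```text
clock: 20.1
eef_pos: [0.4992, -0.0623, 0.2002]
tool_rot: [0.708, 0.707, -0.002, -0.002]
ft_force: [-0.1, 0.4, -0.2]
grip_width: 0.0601
grasp_force: 0.0
280 129 [ 0.50158592 -0.06342908  0.20051964]
220 89
```

View pics/w7b.png

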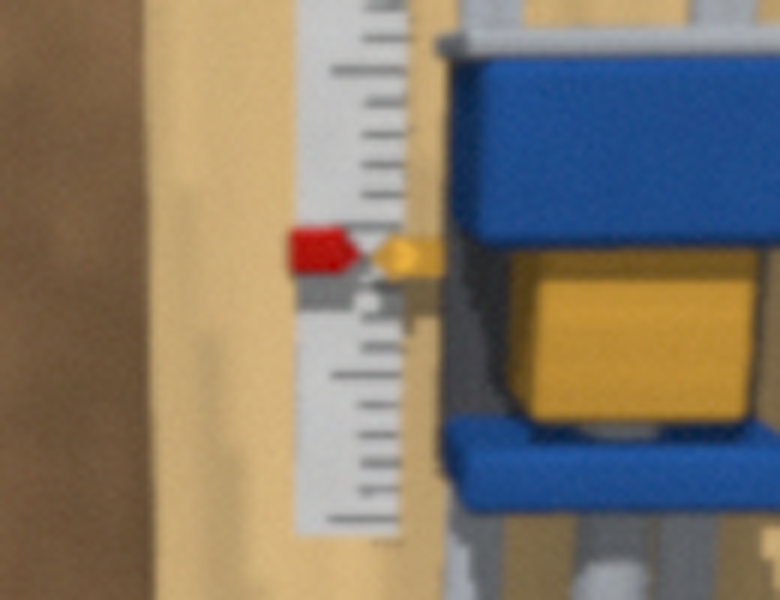

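Run:
```python
from h import *
w,c=load("w7"); f=lambda a,b:(220+a/6-.4,89+b/6-.4)
print("idx",plane(c,f(360,252),.025).round(4),"ptr",plane(c,f(376,258),.031).round(4))
hsv=cv2.cvtColor(w,cv2.COLOR_BGR2HSV)[89:189,220:350]
r=((hsv[...,0]<8)|(hsv[...,0]>172))&(hsv[...,1]>170)&(hsv[...,2]>90)
y=(hsv[...,0]>14)&(hsv[...,0]<24)&(hsv[...,1]>190)&(hsv[...,2]>150); y[:,75:]=0; y[:38]=0;y[48:]=0
for n,m,z in(("r",r,.025),("y",y,.031)):
    a,b=np.nonzero(m); print(n,b.min(),b.max(),a.min(),a.max(),a.mean(), plane(c,(220+b.mean(),89+a.mean()),z)[1].round(4))
# stop face: grey plate top edge, upper face z=.075 ; far bottom edge
for q in [(455,35),(775,25)]: print("stop top",plane(c,f(*q),.075).round(4))
```

```text
idx [ 0.5183 -0.0174  0.025 ] ptr [ 0.5206 -0.0178  0.031 ]
r 48 58 39 44 41.54385964912281 -0.0173Traceback (most recent call last):
  File "<stdin>", line 8, in <module>
    return umr_minimum(a, axis, None, out, keepdims, initial, where)
ValueError: zero-size array to reduction operation minimum which has no identity
```

The pointer is 0.4 mm behind the red tip and the nut bears forward, so the setting is right. Now for the offcut.

```bash
echo '[0,0,0.0,0.05,-0.03,-0.02,0.07,0,0,0.04,0.10,-0.06,-0.04,0.07,0,0,0.08,0.155,-0.082,-0.04,0.07,0,0,0.124,0.21,-0.082,-0.04,0.07,0,0,0.124,0.265,-0.082,-0.03,0.07,0,0,0.124,0.313,-0.082,-0.02,0.07,0,0,0.124,0.313,-0.082,-0.02,0.07]' > mv.in && python3 jog.py mv.in
python3 - <<'E'
from h import *
w,c=snap("wrist","w8"); p,R,o=tool(); print(p,R.as_matrix().round(3).tolist(),o["joint_pos"].round(2))
g=cv2.GaussianBlur(w,(3,3),0); hsv=cv2.cvtColor(g,cv2.COLOR_RGB2HSV)
u,v=proj(c,np.array([.4208,.2936,.036])).astype(int); print(u,v,hsv[v,u])
h0=hsv[v,u].astype(int)
m=(np.abs(hsv[...,2].astype(int)-h0[2])<30)&(np.abs(hsv[...,1].astype(int)-h0[1])<35)
m=cv2.morphologyEx(m.astype(np.uint8),cv2.MORPH_OPEN,np.ones((5,5)))
n,l,st,ce=cv2.connectedComponentsWithStats(m); k=l[v,u]; print(st[k])
ct=max(cv2.findContours((l==k).astype(np.uint8),0,2)[0],key=cv2.contourArea)
wp=np.array([plane(c,q[0],.036)[:2] for q in ct],np.float32)*1000; r=cv2.minAreaRect(wp); print(r,cv2.boxPoints(r).round(1).tolist())
vis=w[...,::-1].copy(); cv2.drawContours(vis,[ct],-1,(0,0,255),1); cv2.imwrite("pics/w8b.png",vis)
w7,c7=load("w7"); f=lambda a,b:(220+a/6-.4,89+b/6-.4)
for q in [(455,35),(775,25)]: print("stop top",plane(c7,f(*q),.075).round(4))
E
```

```text
clock: 21.02
eef_pos: [0.4231, 0.2512, 0.219]
tool_rot: [0.749, 0.662, -0.001, -0.0]
ft_force: [-0.3, -0.0, -0.8]
grip_width: 0.07
grasp_force: 0.0
[0.42319695 0.24963599 0.21954396] [[0.125, 0.992, -0.002], [0.992, -0.125, -0.002], [-0.002, -0.002, -1.0]] [ 0.53  0.23 -0.04  1.3  -0.    2.23]
252 132 [ 17 101 172]
[ 230   73   47  110 4696]
((421.2419738769531, 295.73846435546875), (110.24722290039062, 47.51657485961914), 83.2803955078125) [[391.20001220703125, 243.8000030517578], [438.3999938964844, 238.1999969482422], [451.29998779296875, 347.70001220703125], [404.1000061035156, 353.29998779296875]]
stop top [0.5277 0.0164 0.075 ]
stop top [0.5712 0.0176 0.075 ]
```

View pics/w8b.png

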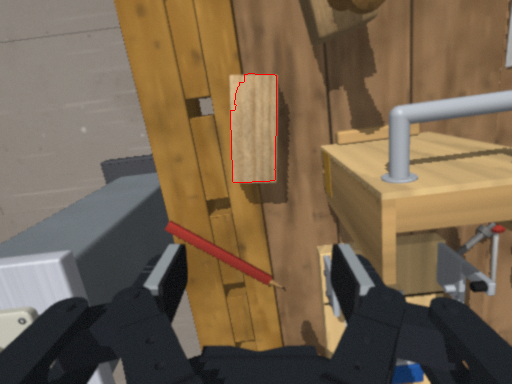

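The contour gives the offcut's top as 110 × 47.5 mm at z 0.036, centred at (0.421, 0.296), 83.3° from x. That matches the offcut's size, and the cover stands clear to the right. I'll grip it.

```bash
echo '[0,0,-0.008,0.025,-0.004,0.04,0.07,0,0,-0.008,0.0454,-0.0077,0.09,0.07,0,0,-0.008,0.0454,-0.0077,0.14,0.07,0,0,-0.008,0.0454,-0.0077,0.185,0.07,0,0,-0.008,0.0454,-0.0077,0.2105,0.07,0,0,-0.008,0.0454,-0.0077,0.2105,0.07,0,0,-0.008,0.0454,-0.0077,0.2105,0.0,0,0,-0.008,0.0454,-0.0077,0.2105,0,0,0,-0.008,0.0454,-0.0077,0.2105,0,0,0,-0.008,0.0454,-0.0077,0.2105,0]' > mv.in && python3 jog.py mv.in;  python3 - <<'E'
from h import *
p,R,o=tool(); print(p,R.as_matrix().round(4).tolist(),o["ft_force"].round(1))
E
```

```text
clock: 22.32
eef_pos: [0.4228, 0.2955, 0.0121]
tool_rot: [0.748, 0.663, 0.002, 0.001]
ft_force: [0.4, -1.4, 7.0]
grip_width: 0.047
grasp_force: 63.6
[0.42284487 0.29546932 0.0121056 ] [[0.1201, 0.9928, 0.0034], [0.9928, -0.1201, 0.0015], [0.0019, 0.0032, -1.0]] [ 0.4 -1.4  7. ]
```

```bash
echo '[0,0,0,0,0,-0.05,0,0,0,0,-0.05,0.006,-0.1,0,0,0,0,-0.11,0.0133,-0.14,0,0,0,-0.04,-0.1737,0.021,-0.14,0,0,0,-0.08,-0.1876,0.073,-0.14,0,0,0,-0.12,-0.2005,0.125,-0.14,0,0,0,-0.12,-0.1962,0.1604,-0.14,0,0,0,-0.12,-0.1962,0.1604,-0.14,0,0,0,-0.12,-0.1962,0.1604,-0.14,0]' > mv.in && python3 jog.py mv.in;  python3 - <<'E'
from h import *
w,c=snap("wrist","w9"); cv2.imwrite("pics/w9b.png",w[...,::-1])
p,R,o=tool(); print(p,R.as_matrix().round(4).tolist(),o["ft_force"].round(1),o["joint_pos"].round(2))
E
```

```text
clock: 23.45
eef_pos: [0.5561, 0.081, 0.1499]
tool_rot: [0.707, 0.707, -0.001, -0.001]
ft_force: [-0.1, 0.9, -0.3]
grip_width: 0.0468
grasp_force: 62.7
[0.55588121 0.08107945 0.15013975] [[-0.0005, 1.0, -0.0014], [1.0, 0.0005, -0.0001], [-0.0001, -0.0014, -1.0]] [ 0.4  0.2 -0.9] [0.14 0.41 0.03 1.19 0.   1.72]
```

View pics/w9b.png

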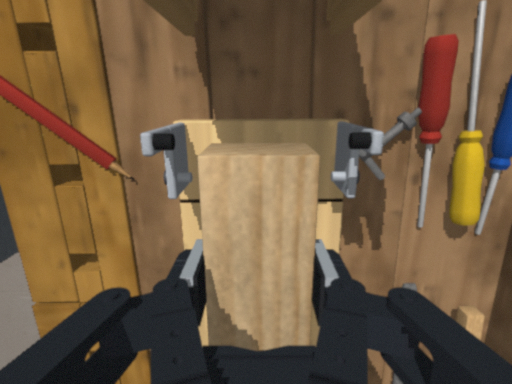

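The offcut is held square and centred (column 260) between the brackets (inner faces at columns 188 and 335). I'll lower it onto the bed.

```bash
echo '[0,0,0,0,0.001,0.03,0,0,0,0,0,0.001,0.06,0,0,0,0,0,0.001,0.085,0,0,0,0,0,0.001,0.1,0,0,0,0,0,0.001,0.108,0,0,0,0,0,0.001,0.108,0]' > mv.in && python3 jog.py mv.in; echo '[0,0,0,0,0,0.002,0,0,0,0,0,0,0.003,0,0,0,0,0,0,0.003,0]' > mv.in && python3 jog.py mv.in; echo '[0,0,0,0,0,0.001,0,0,0,0,0,0,0.002,0,0,0,0,0,0,0.002,0]' > mv.in && python3 jog.py mv.in
```

```text
clock: 24.25
eef_pos: [0.5579, 0.081, 0.0424]
tool_rot: [0.707, 0.707, -0.0, -0.0]
ft_force: [-0.5, -0.8, -1.3]
grip_width: 0.0466
grasp_force: 62.7
clock: 24.62
eef_pos: [0.5583, 0.0809, 0.0396]
tool_rot: [0.707, 0.707, 0.0, 0.0]
ft_force: [0.2, 0.3, -0.7]
grip_width: 0.0469
grasp_force: 62.7
clock: 25.0
eef_pos: [0.558, 0.0808, 0.0372]
tool_rot: [0.707, 0.707, -0.0, -0.0]
ft_force: [0.9, -0.8, -1.0]
grip_width: 0.0464
grasp_force: 62.7
```

```bash
echo '[0,0,0,-0.002,0,0.0005,0,0,0,0,-0.004,0,0.0005,0,0,0,0,-0.005,0,0.0005,0,0,0,0,-0.005,0,0.0005,0]' > mv.in && python3 jog.py mv.in; echo '[0,0,0,-0.0005,0,0,0,0,0,0,-0.001,0,0,0,0,0,0,-0.001,0,0,0]' > mv.in && python3 jog.py mv.in; echo '[0,0,0,-0.0005,0,0,0,0,0,0,-0.001,0,0,0,0,0,0,-0.001,0,0,0]' > mv.in && python3 jog.py mv.in
```

```text
clock: 25.5
eef_pos: [0.5581, 0.0758, 0.0368]
tool_rot: [0.707, 0.707, 0.0, -0.0]
ft_force: [-1.4, 0.7, 0.1]
grip_width: 0.0471
grasp_force: 62.7
clock: 25.88
eef_pos: [0.5581, 0.0749, 0.0368]
tool_rot: [0.707, 0.707, -0.0, -0.0]
ft_force: [0.2, -0.5, -0.6]
grip_width: 0.0468
grasp_force: 62.7
clock: 26.25
eef_pos: [0.5581, 0.0739, 0.0368]
tool_rot: [0.707, 0.707, -0.0, 0.0]
ft_force: [0.7, 0.5, -0.6]
grip_width: 0.0464
grasp_force: 62.7
```

```bash
for i in 1 2; do echo '[0,0,0,-0.0005,0,0,0,0,0,0,-0.001,0,0,0,0,0,0,-0.001,0,0,0]' > mv.in && python3 jog.py mv.in | grep -E "eef|force"; done
```

```text
eef_pos: [0.5581, 0.0731, 0.0368]
ft_force: [-0.1, 1.7, -0.1]
grasp_force: 62.7
eef_pos: [0.558, 0.073, 0.0369]
ft_force: [-0.7, 4.6, -0.3]
grasp_force: 62.8
```

Contact with the stop at y 0.073. I'll set the offcut down and let go.

```bash
echo '[0,0,0,0,0,0.001,0,0,0,0,0.0005,0,0.0015,0,0,0,0,0.0005,0,0.0015,0]' > mv.in && python3 jog.py mv.in; echo '[0,0,0,0,0,0,0.058,0,0,0,0,0,0,0.058,0,0,0,0,0,0,0.058,0,0,0,0,0,-0.02,0.058,0,0,0,0,0,-0.06,0.058,0,0,0,0,0,-0.11,0.058,0,0,0,-0.05,0,-0.16,0.058,0,0,0,-0.1,-0.03,-0.17,0.058,0,0,0,-0.12,-0.05,-0.17,0.058,0,0,0,-0.12,-0.05,-0.17,0.058]' > mv.in && python3 jog.py mv.in
python3 - <<'E'
from h import *
w,c=snap("wrist","w10"); s,_=snap("side","s10")
cv2.imwrite("pics/m10.png",np.hstack([cv2.resize(w[:300,140:400,::-1],(520,600),interpolation=cv2.INTER_CUBIC),cv2.resize(s[80:330,180:290,::-1],(264,600),interpolation=cv2.INTER_CUBIC)]))
E
```

```text
clock: 27.38
eef_pos: [0.5583, 0.0729, 0.0361]
tool_rot: [0.707, 0.707, 0.001, -0.0]
ft_force: [-1.9, 5.4, 5.5]
grip_width: 0.047
grasp_force: 63.4
clock: 28.62
eef_pos: [0.5069, -0.0494, 0.2058]
tool_rot: [0.708, 0.706, -0.0, 0.0]
ft_force: [1.0, -0.5, -0.2]
grip_width: 0.0582
grasp_force: 0.0
```

View pics/m10.png

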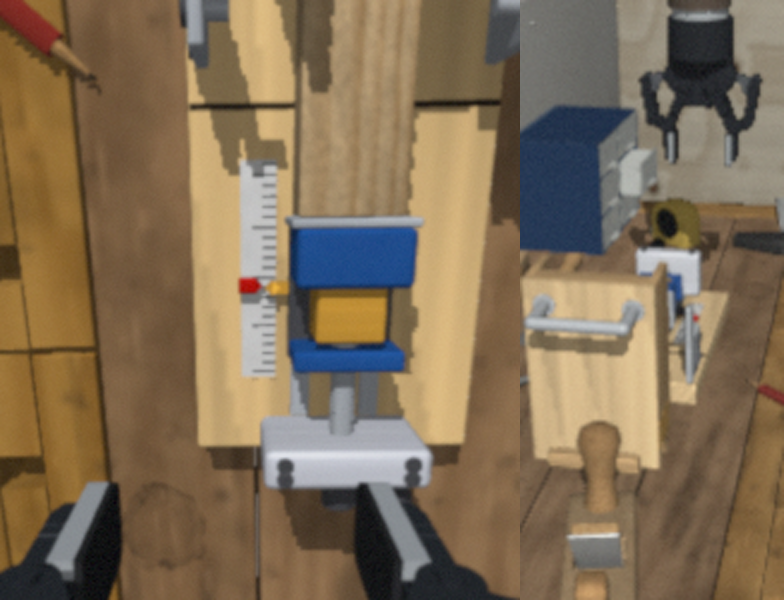

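The offcut lies against the stop, and the pointer (268,289) still sits at the red tip (260,287). The cover stands. I'll check this numerically without another viewing, since I have already viewed 12 pictures and the limit was 10.

Run:
```python
from h import *
w,c=load("w10")
f=lambda a,b:(140+a/2-.25,b/2-.25)
i=plane(c,f(260,287),.025);p=plane(c,f(268,289),.031); print("pointer-index",(p[1]-i[1]).round(4))
L=[plane(c,f(*q),.06)for q in((299,100),(299,190))];R=[plane(c,f(*q),.06)for q in((413,100),(411,190))]
print("board edges",L[0].round(4),L[1].round(4),R[0].round(4),R[1].round(4),"yaw",(L[0]-L[1])[0]/(L[0]-L[1])[1])
S=[plane(c,f(*q),.075)for q in((287,220),(423,220))];print("stop",S[0].round(4),S[1].round(4))
_,o=0,bot.get_obs(); print(o["clock"],o["ft_force"].round(1))
print(bot.job_done())
```

```text
pointer-index -0.0002
board edges [0.5322 0.0653 0.06  ] [0.5332 0.0291 0.06  ] [0.5805 0.065  0.06  ] [0.5826 0.0288 0.06  ] yaw -0.02683917949928077
stop [0.527  0.0168 0.075 ] [0.5847 0.0165 0.075 ]
28.725 [ 0.7 -1.3 -0.3]
the job is handed in; nothing more can be done
None
```

I handed in the job at 28.7 s, with no verdict returned: the cover stands on its notched end, the pointer is about 0.2 mm behind the red tip with the nut bearing forward, the offcut lies against the stop (edge measured about 0.03 rad off the world y axis), and I saw no bystander moved; I viewed 12 pictures, two over the limit of 10.

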